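Load a sanding drum into a ratchet clamp

ROBOT

A 6-joint arm with a two-finger parallel gripper is mounted at the origin on the work surface. World frame = base frame: x ahead of the robot, y to its left, z up, the work surface at z = 0. Lengths are in m, angles in degrees, forces in N, time in s.
With the tool pointing down it reaches from about 0.25 to 0.725 m from the base axis. Payload 9.7 kg.
Tool frame: the origin (TCP) lies midway between the tips of the shut fingers; the grasp point (between the pads) lies 19 mm behind it; y points along the fingers, x is the direction in which the jaws open and shut, and the axes are right-handed (so a half turn about y gives the same grasp; the last joint's range is limited). The gripper opens to 85 mm and grips with 20 to 120 N. Pads are 22 mm wide; open, the fingers measure 114 mm over their backs; the gripper's body (76 mm by 85 mm) begins 54 mm behind the grasp point. The pads swing forward as they close: fully open they stand 13 mm farther back than shut.
Start: joints at [-67.666, 4.979, 10.078, 95.1, 0, 90], TCP at [0.209, -0.509, 0.231] pointing down, gripper open.
Joint ranges: [-179.16, 179.16], [-48.56, 103.87], [-65.8, 70.77], [-126.05, 130.52], [-82.76, 87.17], [-180, 180]. Speed limits (degrees/s): [127.2, 127.2, 147.25, 180, 180, 180].

INTERFACE

Orientations are given as [roll, pitch, yaw] about the fixed x, y, z axes, in that order (R = Rz(yaw) Ry(pitch) Rx(roll)).
In Python, from workcell import get_obs, camera, job_done gives the robot as it stands.
- The arm moves only by the tool play_rows, never from a script. Its argument "moves" is a list of rows, each a list of 3 entries, a list of its own where there are three numbers: the turn, a rotation vector about the tool's x, y, z in degrees, then the shift along the tool's x, y, z in m, then the opening in per cent of the stroke, from 0 (shut) to 100 (fully open). A call has exactly 5 rows; each row is the pose to reach, as a shift and turn from the pose commanded when the call began, along the tool's axes at that moment; what a row does not reach only later rows make up. A row lasts 1/10 s, in which the tool goes at most 50 mm and 8.59 degrees, less where a joint would pass 70% of its speed; a pose out of reach is approached as far as the arm can. A call with a gripper value outside its range is refused whole. The fingers move at their own pace and stop on an object; "grip_force" is the grip in N (left out, the last holds). Time passes only in rows, so rows that repeat a pose let the fingers close, or fill a call up. It gives the time, the measured TCP pose, the force and the opening at its end, in the units of the state.
- get_obs(): the state, without advancing time (a new reading comes with each control period).
- camera(name): name is "scene" or "top"; returns a dict with "img" (400x640x3 uint8, red, green, blue), "fov_y" (degrees; the focal length in pixels is half the picture's height over the tangent of half this angle, whatever the lens; pixels are square), "cx", "cy" (the principal point, pixels), "world_from_camera" (4x4, takes a point from camera to world coordinates). Camera axes: x right, y up, looking along -z (the intrinsics and any distortion apply to the point x, -y, -z); pixel columns grow to the right and rows downward; lengths in m; the calibration is good to about 2 mm. A picture is of the moment at which its call begins. There is no depth.
- job_done(): hands the job in, once; it reports no verdict.
The state is a dict: "time": time; "q": joint angles; "qd": joint speeds; "joint_efforts": joint torques, N m; "ee_pos": TCP position; "tcp_rot": TCP orientation; "wrist_force": force on the tool from outside, world axes, zero at the start; "torque": the same for the moment, N m; "opening": finger opening in m.
Only numpy, scipy, OpenCV 4.12 (cv2) and the standard library are available. Lean on these libraries where they do the work, as an engineer would, in place of code of your own. Each camera call takes 0.05 s, during which the arm holds its last target.

TASK

Clamp the red sanding drum upright in the ratchet clamp: press the knob down to free the pawl and, holding it down, wind it back until the jaw is fully open, then let it come up; stand the red drum by its shaft between the blue pad and the V-stop and let go of it. Then advance the knob clockwise click by click until the pad holds the drum firmly (two clicks after it begins to press it against the V-stop), and leave it held by the pawl; never force the knob back against the pawl, do not overtighten, and leave everything else where it is.

Things in the scene. Friction and masses are not known exactly. Their poses are not given: they have to be found in the camera images.
- clamp: Ratchet clamp, fixed to the table: grey base plate 130 (x) x 300 (y) x 16 mm. Origin: centre of its underside, z up. Along its y: knob and ratchet at the -y end (axis at x 0, y -95 mm), sprung blue pad in the middle, dark V-stop at the +y end. Pad, jaw and V-stop reach 57 mm above the table. The V-stop was left anywhere in a 15 mm range along y, not measured: where the drum begins to be pressed must be felt
- nest (a point): Where the middle of the drum's underside is to be set down once the jaw is fully open: on the base plate's top (16 mm above the table), x 0, y +71 mm of the clamp, same axes. The drum then has 3 mm free towards the pad (-y) and 3 to 18 mm towards the V-stop (+y); clamping slides it against the V-stop
- knob_grip (a point): Centre of the black knob's upright grip bar, on the vertical axis, 77 mm above the table with the knob up; its x runs along the bar and turns with the knob. Bar 44 long, 14 wide, 32 mm high (16 above and below this point; white mark at the -x end) on a black disc 44 mm across. Under the disc is a brass ratchet wheel 72 mm across. Nothing within 65 mm of the axis is higher than the disc
- knob (a joint): Turn of the knob, rad: 0 = jaw fully open (hard stop), grows as it is advanced, CLOCKWISE from above, to 2.1. Moves the pad 16 mm per rad towards the V-stop. 30 teeth: a click each 0.209 rad (3.35 mm). Advancing takes under 0.1 N m unloaded; the pawl stops it turning back, so on being let go under load it falls back to the last click (it rests near 0.209 k - 0.04)
- plunger (a joint): How far the knob is pressed down, m: 0 = up, 0.009 = fully down (hard stop). Pressing lowers the ratchet wheel clear of the pawl: from about 0.006 it turns freely both ways. The spring takes about 8 N to start and 16 N at the bottom, and lifts the knob when let go; the pawl then drops into the teeth by itself (at the latest on the next small turn)
- pawl: Red pawl, 40 mm long, beside the ratchet wheel on the clamp's +x side, springing into the teeth; origin on its pivot, 44 mm above the table. Not handled itself. Forcing the knob back against it with some 1 N m (30 N at the teeth, 34 mm from the axis) damages it
- pad: Blue sprung pad of the jaw, a plate 60 (x) x 8 (y) x 36 mm. Origin: under its middle, 4 mm behind its face, 17 mm above the table. Its spring gives 3 N at first, then 4 N per mm of jaw travel, so about 13 N more each click; each N is felt at the knob as 0.016 N m. Firm is 11 to 34 N (two clicks after it begins to press the drum on the V-stop); over 45 N crushes the drum
- pad_face (a point): Middle of the pad's face that looks to the V-stop (clamp +y): at y +40 mm of the clamp with the jaw fully open, 37 mm above the table. Pushing the loose drum along towards the V-stop takes it only about 3 N
- drum: The red sanding drum, standing upright on the table, about 0.3 kg: red sleeve 56 mm across, 50 mm high, with a bare steel shaft 14 mm across standing up from its middle, 50 to 92 mm above its underside, to take it by. Origin: centre of its underside, z along the shaft
- spare: BYSTANDER: sanding drum of the same size as the red one but with a dark grey sleeve, standing on the table. Not to be used. Origin: centre of its underside
- wrench: BYSTANDER: steel wrench, 160 mm long, lying on the table between the drums
- brush: BYSTANDER: hand brush, 180 mm long, lying on the table
- can: BYSTANDER: green-labelled can, 62 mm wide, 150 mm high, upright; origin under its centre
- jar: BYSTANDER: jar with metal lid, 68 mm wide, 85 mm high, upright; origin under its centre
- collar: BYSTANDER: aluminium collar ring, 48 mm across, 16 mm high, lying flat
- block: BYSTANDER: wooden block 70 x 50 x 30 mm

How it is judged (in metres and radians):
On the way, in this order (a step that is already met when the one before it is completed fails the run):
1. the knob is wound back so that the jaw is fully open (knob below 0.25 rad) and is up again (plunger below 2 mm) (value of joint knob below 0.25 rad and value of joint plunger below 0.002 m), for 0.1 s.
2. the red drum stands upright on the base plate between pad and V-stop, let go of, not yet clamped (z of drum in the frame of nest between -0.004 and 0.005 m and x of drum in the frame of nest between -0.015 and 0.015 m and y of drum in the frame of nest between -0.012 and 0.025 m and angle between drum's own z axis and vertical below 0.12 rad and contact force between the fingers and drum below 0.1 N and contact force between pad and drum below 5 N), for 0.2 s.
At the end, for the whole second after the job is handed in: The red drum stands upright (within 0.12 rad) on the clamp's base plate (within 5 mm) between pad and V-stop, the pad pressing it with 11 to 34 N, held by the pawl with the knob up (plunger below 2 mm), everything at rest (z of drum in the frame of nest between -0.004 and 0.005 m and x of drum in the frame of nest between -0.015 and 0.015 m and y of drum in the frame of nest between -0.012 and 0.025 m and angle between drum's own z axis and vertical below 0.12 rad and contact force between pad and drum between 11 and 34 N and value of joint plunger below 0.002 m and velocity of joint knob below 0.1 rad/s and linear speed of drum below 0.01 m/s); the robot touches nothing.
It fails at once if the pad presses the drum with more than 45 N (contact force between pad and drum above 45 N).
It fails at once if the knob is forced back against the pawl (over 30 N at the teeth) (contact force between pawl and anything else above 30 N).
It fails at once if the red drum is tipped over (beyond 0.7 rad) (angle between drum's own z axis and vertical above 0.7 rad).
It fails at once if another loose thing is moved by more than 30 mm (distance of any of spare, wrench, brush, can, jar, collar, block from where it was at the start of the episode above 0.03 m).
It also fails if it takes over 70 s, if anything falls off the work surface, if the arm or the gripper's body presses on something with over 40 N, if the wrist force passes 120 N, or if a joint passes its speed limit or range.

## Working session

There is one attempt and no reset: what is moved stays moved. The work goes in short steps, Python scripts to look and compute and a tool call to move; the robot and the scene stay as the last step left them, time stands still between calls to the robot, and variables do not carry over. Pictures are saved under pics/ and viewed, and the job is handed in when it is done.

Besides the shell and the picture viewer there is one more tool, called after "Request:" as a command line: name --argument value ..., lists and objects as JSON in quotes. play_rows: Moves the arm, as the interface text tells. Its arguments: {"type":"object","properties":{"moves":{"type":"array"},"grip_force":{"type":"number"}},"required":["moves"]}

```bash
mkdir -p pics; ls
python3 - <<'E'
from workcell import get_obs, camera
import cv2,numpy as np,pickle
o=get_obs();print(o)
for n in("scene","top"):
    c=camera(n);cv2.imwrite(f"pics/{n}0.png",c["img"][:,:,::-1]);pickle.dump(c,open(f"{n}0.pkl","wb"))
    print(n,{k:v for k,v in c.items() if k!="img"})
E
```

```text
pics
{'time': 0.0, 'q': array([-6.76639846e+01,  5.01188787e+00,  1.00356133e+01,  9.50979147e+01,
       -2.78471602e-06,  9.00017330e+01]), 'qd': array([ 0.05057179,  0.01186442, -0.00518705,  0.05904694, -0.03423957,
        0.10311185]), 'joint_efforts': array([-3.94074877e-04, -5.20390606e+01,  4.64804149e+01,  1.61366706e-02,
        7.31939599e-05, -2.47799989e-05]), 'ee_pos': array([ 0.20894124, -0.50854066,  0.23058588]), 'tcp_rot': array([-9.00000050e+01,  7.41892927e-02, -6.76657176e+01]), 'wrist_force': array([ 0.08009512,  0.95450339, -0.17087589]), 'torque': array([-0.01477337, -0.00574751, -0.01948774]), 'opening': 0.08529444901251643}
scene {'fov_y': 51.15618893564513, 'cx': 312.51908206257986, 'cy': 206.81298332749856, 'world_from_camera': array([[-0.02850678, -0.54111677,  0.84046416,  1.585783  ],
       [ 0.99956961, -0.02125673,  0.02021757, -0.03101422],
       [ 0.00692545,  0.84067877,  0.54148984,  0.75617365],
       [ 0.        ,  0.        ,  0.        ,  1.        ]])}
top {'fov_y': 43.97949324438646, 'cx': 319.530998390361, 'cy': 200.5965349382886, 'world_from_camera': array([[ 0.01162932,  0.99629861, -0.08516953,  0.46127682],
       [-0.99992924,  0.01137379, -0.00348486, -0.05741761],
       [-0.00250326,  0.08520403,  0.99636038,  1.29714383],
       [ 0.        ,  0.        ,  0.        ,  1.        ]])}
```

View pics/scene0.png

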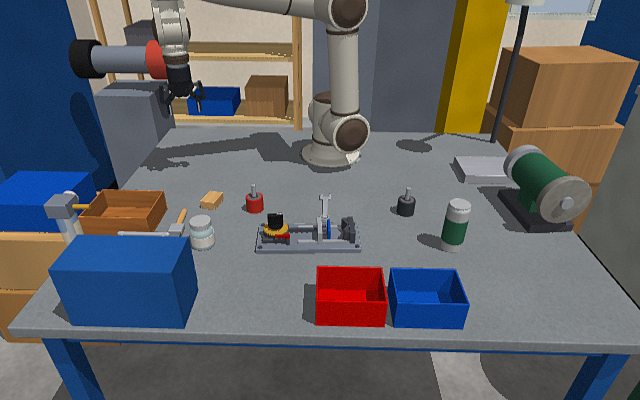

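View pics/top0.png

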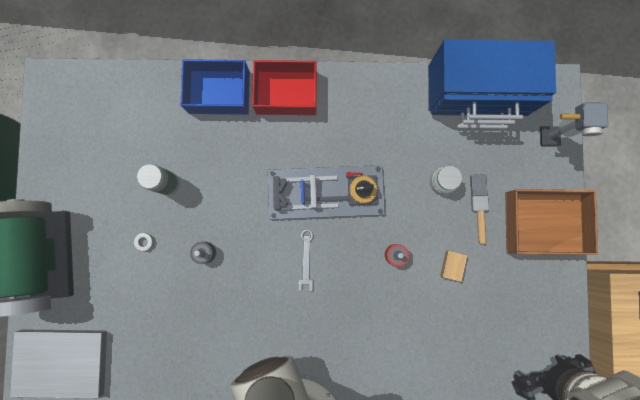

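```bash
cat > h.py <<'E'
import numpy as np,cv2,pickle
from scipy.spatial.transform import Rotation as R
def ray(c,u,v):
    f=c["img"].shape[0]/2/np.tan(np.radians(c["fov_y"]/2))
    d=np.array([(u-c["cx"])/f,-(v-c["cy"])/f,-1.0]);T=c["world_from_camera"]
    return T[:3,3],T[:3,:3]@d
def onz(c,u,v,z):
    o,d=ray(c,u,v);return o+d*(z-o[2])/d[2]
def proj(c,p):
    f=c["img"].shape[0]/2/np.tan(np.radians(c["fov_y"]/2));T=c["world_from_camera"]
    q=T[:3,:3].T@(np.array(p)-T[:3,3]);return np.array([c["cx"]+f*q[0]/-q[2],c["cy"]-f*q[1]/-q[2]])
def tri(c1,p1,c2,p2):
    o1,d1=ray(c1,*p1);o2,d2=ray(c2,*p2);A=np.c_[d1,-d2];s=np.linalg.lstsq(A,o2-o1,rcond=None)[0]
    a,b=o1+d1*s[0],o2+d2*s[1];return (a+b)/2,np.linalg.norm(a-b)
def crop(img,u0,v0,u1,v1,k,name):
    cv2.imwrite(name,cv2.resize(img[v0:v1,u0:u1],None,fx=k,fy=k,interpolation=cv2.INTER_CUBIC)[:,:,::-1])
E
python3 - <<'E'
from h import *
t=pickle.load(open("top0.pkl","rb"));s=pickle.load(open("scene0.pkl","rb"))
crop(t["img"],260,155,420,275,5,"pics/tz.png")
crop(s["img"],230,175,390,265,5,"pics/sz.png")
E
```

```text
(no output)
```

View pics/tz.png

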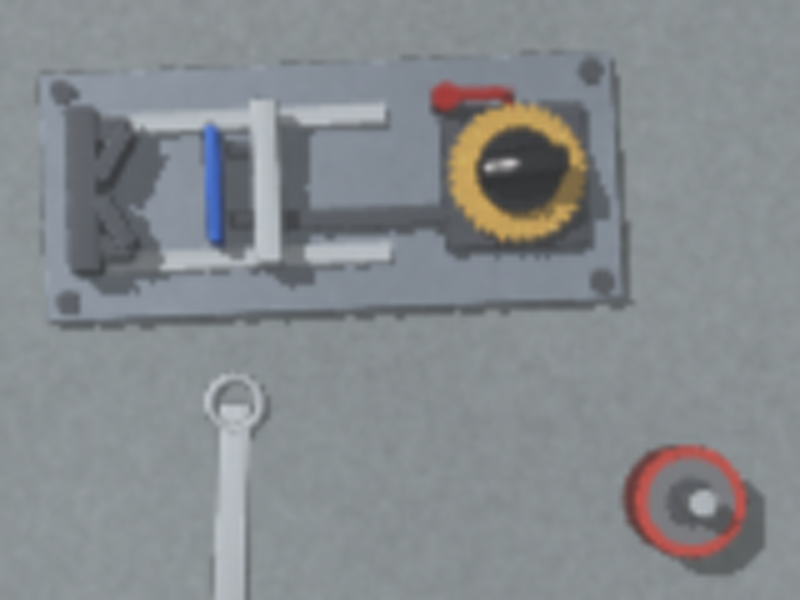

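View pics/sz.png

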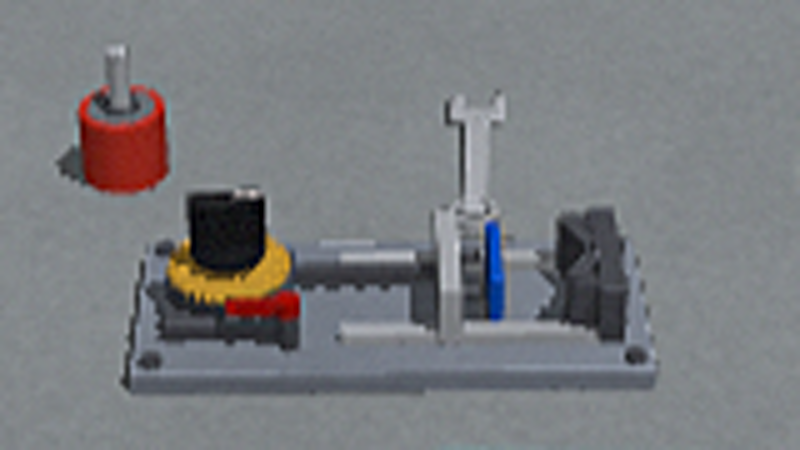

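Run:
```python
from h import *
t=pickle.load(open("top0.pkl","rb"));s=pickle.load(open("scene0.pkl","rb"))
T=lambda u,v,z:onz(t,260+u/5-.4,155+v/5-.4,z)
S=lambda u,v:(230+u/5-.4,175+v/5-.4)
for off in [0]:
  C=np.array([T(38,72,.016),T(612,53,.016),T(625,298,.016),T(49,322,.016)]);print(C[:,:2].round(4))
B=np.array([T(62,93,.016),T(591,70,.016),T(602,281,.016),T(68,303,.016)]);
for X in(C,B):
  y=(X[0]+X[3]-X[1]-X[2])[:2];x=(X[0]+X[1]-X[2]-X[3])[:2]
  print(X.mean(0)[:2].round(4),"len",np.linalg.norm(y)/2,np.linalg.norm(x)/2,"yaw",np.degrees(np.arctan2(-y[0],y[1])),np.degrees(np.arctan2(x[1],x[0])))
# disc outline knob, wheel
print("bar mark",T(503,163,.093),"bar top other end",T(568,160,.093))
print("wheel",T(517,172,.05))
print("pad top",T(211,126,.053),T(218,243,.053))
print("drum shaft top",T(703,502,.092), "sleeve top ctr",T(692,500,.05))
print("drum tri",tri(s,S(117,47),t,(260+703/5-.4,155+502/5-.4)))
# red mask
for c,n in((t,"t"),(s,"s")):
  h=cv2.cvtColor(c["img"],cv2.COLOR_RGB2HSV);m=((h[...,0]<8)|(h[...,0]>172))&(h[...,1]>120)&(h[...,2]>60)
  k,l,st,ce=cv2.connectedComponentsWithStats(m.astype(np.uint8))
  for i in range(1,k):
    if 30<st[i,4]<2000: print(n,st[i],ce[i].round(1))
```

```text
[[ 0.652   0.0847]
 [ 0.6654 -0.215 ]
 [ 0.5374 -0.2218]
 [ 0.5215  0.0763]]
[ 0.5941 -0.069 ] len 0.2992192557201738 0.12951472874276898 yaw 2.80182671620727 3.3717047360877914
[ 0.5937 -0.0688] len 0.2766301248530864 0.11011020588694502 yaw 3.088532337486624 2.9040796855642053
bar mark [ 0.59821904 -0.15226574  0.093     ] bar top other end [ 0.60005571 -0.18404058  0.093     ]
wheel [ 0.59860513 -0.16276117  0.05      ]
pad top [ 0.61992958 -0.00758584  0.053     ] [ 0.5605722  -0.01198638  0.053     ]
drum shaft top [ 0.43447565 -0.24982211  0.092     ] sleeve top ctr [ 0.43447285 -0.25102584  0.05      ]
drum tri (array([ 0.43454384, -0.2489532 ,  0.0960174 ]), np.float64(0.0004514899413955437))
t [347 172  15   5  40] [352.7 173.8]
t [387 245  22  21 115] [396.5 255.2]
s [146  40  21  39 629] [155.2  60.2]
s [246 193  18  21 248] [254.4 204.6]
s [275 233  15   6  65] [282.9 235.9]
```

Run:
```python
from h import *
t=pickle.load(open("top0.pkl","rb"));s=pickle.load(open("scene0.pkl","rb"))
a=t["img"][170:208,342:384];b=s["img"][205:243,255:297]
x=np.hstack([cv2.resize(np.clip(q.astype(float)*m,0,255).astype(np.uint8),None,fx=9,fy=9,interpolation=cv2.INTER_CUBIC) for q,m in((a,3),(b,3))])
cv2.imwrite("pics/kz.png",x[:,:,::-1])
```

```text
(no output)
```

View pics/kz.png

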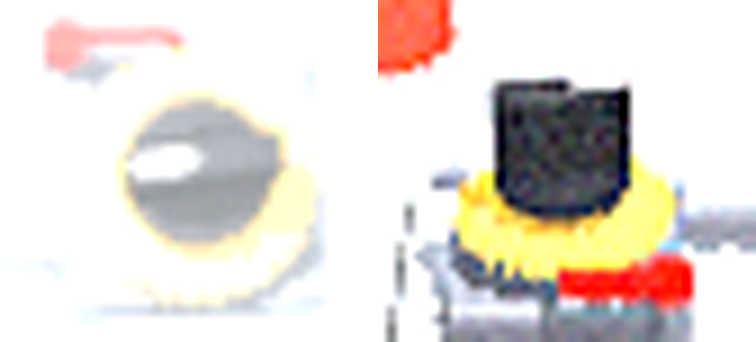

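Run:
```python
from h import *
t=pickle.load(open("top0.pkl","rb"))
T=lambda u,v,z:onz(t,342+u/9-.45,170+v/9-.45,z)
print("bar c",T(206,158,.093),"ends",T(128,167,.093),T(283,155,.093))
d=T(283,155,.093)-T(128,167,.093);print(np.degrees(np.arctan2(d[1],d[0])),np.linalg.norm(d))
T2=lambda u,v,z:onz(t,260+u/5-.4,155+v/5-.4,z)
th=np.radians(3);Rm=np.array([[np.cos(th),-np.sin(th)],[np.sin(th),np.cos(th)]]);c=np.array([.5939,-.0689])
loc=lambda p:(Rm.T@(p[:2]-c)).round(4)
print("wheel",loc(T2(517,172,.046)),"bar",loc(T(206,158,.093)))
for n,p in dict(padtop=(214,185),vL=(133,124),vR=(136,250),vert=(104,187),back=(98,187)).items(): print(n,loc(T2(*p,.053)))
print("nest",c+Rm@[0,.071],"knob",c+Rm@[0,-.095])
```

```text
bar c [ 0.59856895 -0.16262722  0.093     ] ends [ 0.5958689  -0.14145313  0.093     ] [ 0.59962629 -0.18353912  0.093     ]
-84.89821343760556 0.042253381410448154
wheel [ 0.0002 -0.0943] bar [-0.0002 -0.0938]
padtop [-0.0009  0.0595]
vL [0.0318 0.0993]
vR [-0.0321  0.1   ]
vert [0.0004 0.115 ]
back [0.0005 0.1181]
nest [0.59018415 0.0020027 ] knob [ 0.59887192 -0.16376981]
```

Request:
play_rows --moves '[[[0, -8, 0], [0, 0, 0], 100], [[0, -16, 0], [0, 0, 0], 100], [[0, -20, 0], [0, 0, 0], 100], [[0, -20, 0], [0, 0, 0], 100], [[0, -20, 0], [0, 0, 0], 100]]' --grip_force 20

```text
time: 0.6
ee_pos: [0.209, -0.5087, 0.231]
tcp_rot: [-90.0, 0.0, -47.8]
wrist_force: [-0.4, 0.3, -0.2]
opening: 0.0856
```

```bash
python3 -c "
from workcell import get_obs
o=get_obs();print(o['q'],o['ee_pos'],o['tcp_rot'])"
```

```text
[-6.76662018e+01  4.99106285e+00  1.00626855e+01  9.50999670e+01
  5.59822693e-04  7.01318419e+01] [ 0.20897095 -0.50866161  0.23102824] [-8.99898405e+01  2.64668949e-02 -4.77980415e+01]
```

Request:
play_rows --moves '[[[0, 0, 0], [0, 0, 0.03], 100], [[0, 0, 0], [0, 0, 0.08], 100], [[0, 0, 0], [0, 0, 0.13], 100], [[0, 0, 0], [0, 0, 0.18], 100], [[0, 0, 0], [0, 0, 0.23], 100]]'

```text
time: 1.1
ee_pos: [0.3801, -0.3523, 0.2313]
tcp_rot: [-90.0, -0.0, -47.8]
wrist_force: [0.7, -1.2, -0.2]
opening: 0.0856
```

Request:
play_rows --moves '[[[0, 0, 0], [0.001, 0, 0.05], 100], [[0, 0, 0], [0.003, 0.01, 0.1], 100], [[0, 0, 0], [0.006, 0.02, 0.15], 100], [[0, 0, 0], [0.006, 0.03, 0.2], 100], [[0, 0, 0], [0.006, 0.03, 0.24], 100]]'

```text
time: 1.6
ee_pos: [0.5615, -0.1946, 0.1997]
tcp_rot: [-90.1, 0.1, -47.8]
wrist_force: [1.0, -1.0, 1.0]
opening: 0.0855
```

Request:
play_rows --moves '[[[0, -8.5, 0], [0, 0, 0.025], 100], [[0, -17, 0], [0, 0, 0.05], 100], [[0, -25.5, 0], [0, 0, 0.05], 100], [[0, -34, 0], [0, 0, 0.05], 100], [[0, -42.5, 0], [0, 0, 0.05], 100]]'

```text
time: 2.1
ee_pos: [0.5976, -0.1626, 0.2009]
tcp_rot: [-90.0, 0.0, -4.9]
wrist_force: [0.3, 0.5, -1.0]
opening: 0.0857
```

Request:
play_rows --moves '[[[0, -8, 0], [0, 0, 0], 100], [[0, -8, 0], [0, 0, 0], 100], [[0, -8, 0], [0, 0, 0], 100], [[0, -8, 0], [0, 0, 0], 100], [[0, -8, 0], [0, 0, 0], 100]]'

```text
time: 2.6
ee_pos: [0.5974, -0.163, 0.2013]
tcp_rot: [-90.0, 0.0, 2.7]
wrist_force: [-0.2, 0.2, 0.9]
opening: 0.0851
```

```bash
python3 -c "
from workcell import get_obs
o=get_obs();print(o['q'],o['ee_pos'],o['tcp_rot'],o['torque'])"
```

```text
[-1.52617275e+01  1.42050080e+01  1.72168258e+01  9.30147759e+01
  5.24378446e-04  7.20388001e+01] [ 0.59741545 -0.16300282  0.20126387] [-8.99985890e+01  2.65222842e-03  2.69947244e+00] [-0.018766    0.03866731 -0.00131506]
```

Request:
play_rows --moves '[[[0, 0, 0], [0.0015, 0.03, 0], 100], [[0, 0, 0], [0.0015, 0.06, 0], 100], [[0, 0, 0], [0.0015, 0.09, 0], 100], [[0, 0, 0], [0.0015, 0.12, 0], 100], [[0, 0, 0], [0.0015, 0.134, 0], 100]]'

```text
time: 3.1
ee_pos: [0.5976, -0.1626, 0.0643]
tcp_rot: [-89.9, 0.2, 2.8]
wrist_force: [-0.4, 0.2, -0.5]
opening: 0.0853
```

Request:
play_rows --moves '[[[0, 0, 0], [0, 0, 0], 50], [[0, 0, 0], [0, 0, 0], 30], [[0, 0, 0], [0, 0, 0], 30], [[0, 0, 0], [0, 0, 0], 30], [[0, 0, 0], [0, 0, 0], 30]]'

```text
time: 3.6
ee_pos: [0.5994, -0.1631, 0.0683]
tcp_rot: [-90.0, -0.1, 2.8]
wrist_force: [-0.1, 1.1, -0.2]
opening: 0.0254
```

Run:
```python
from workcell import *
from h import *
o=get_obs();print(o['ee_pos'],o['tcp_rot'],o['torque'],o['wrist_force'],o['opening'])
t=camera("top");s=camera("scene")
a=t["img"][160:230,320:400];b=s["img"][180:250,230:310]
cv2.imwrite("pics/k1.png",np.hstack([cv2.resize(q,None,fx=5,fy=5,interpolation=cv2.INTER_CUBIC) for q in(a,b)])[:,:,::-1])
```

```text
[ 0.59944256 -0.16305284  0.06830805] [-9.00275998e+01 -8.13448207e-02  2.82817723e+00] [-0.03462409  0.00341626 -0.03725847] [-0.05384272  1.13476294 -0.23749151] 0.02543555138480371
```

View pics/k1.png

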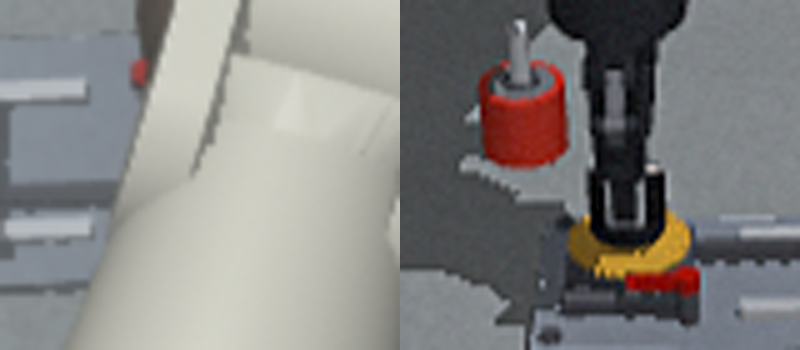

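The scene crop (right) shows the near finger at about (625,200), centred on the bar and above the brass wheel. The arm hides the knob in the top view. I'll close gently.

Request:
play_rows --moves '[[[0, 0, 0], [0, 0, 0], 20], [[0, 0, 0], [0, 0, 0], 10], [[0, 0, 0], [0, 0, 0], 10], [[0, 0, 0], [0, 0, 0], 10], [[0, 0, 0], [0, 0, 0], 10]]' --grip_force 20

```text
time: 4.2
ee_pos: [0.5982, -0.1627, 0.0676]
tcp_rot: [-90.0, 0.1, 2.8]
wrist_force: [-4.8, 0.7, 4.7]
opening: 0.0136
```

```bash
cat > st.py <<'E'
from workcell import get_obs
o=get_obs();print(o['time'],o['ee_pos'].round(4),o['tcp_rot'].round(2),'T',o['torque'].round(3),'F',o['wrist_force'].round(2),round(o['opening'],4),'q6',o['q'][5].round(2))
E
python3 st.py
```

```text
4.2 [ 0.5982 -0.1627  0.0676] [-8.998e+01  7.000e-02  2.840e+00] T [0.174 1.121 0.05 ] F [-4.81  0.73  4.73] 0.0136 q6 71.95
```

Request:
play_rows --moves '[[[0, 0, 0], [-0.0005, 0.001, 0], 10], [[0, 0, 0], [-0.001, 0.002, 0], 10], [[0, 0, 0], [-0.001, 0.003, 0], 10], [[0, 0, 0], [-0.001, 0.004, 0], 10], [[0, 0, 0], [-0.001, 0.004, 0], 10]]' --grip_force 30

```text
time: 4.7
ee_pos: [0.5981, -0.1628, 0.0645]
tcp_rot: [-90.0, -0.1, 2.8]
wrist_force: [-2.5, 1.8, 8.4]
opening: 0.0135
```

```bash
python3 st.py
```

```text
4.7 [ 0.5981 -0.1628  0.0645] [-9.00e+01 -6.00e-02  2.84e+00] T [0.324 0.76  0.06 ] F [-2.49  1.82  8.45] 0.0135 q6 71.92
```

Request:
play_rows --moves '[[[0, 0, 0], [-0.0005, 0.001, 0], 10], [[0, 0, 0], [-0.0005, 0.002, 0], 10], [[0, 0, 0], [-0.0005, 0.003, 0], 10], [[0, 0, 0], [-0.0005, 0.004, 0], 10], [[0, 0, 0], [-0.0005, 0.005, 0], 10]]' --grip_force 45

```text
time: 5.2
ee_pos: [0.598, -0.1628, 0.0603]
tcp_rot: [-90.0, -0.1, 2.9]
wrist_force: [-3.3, 3.2, 14.1]
opening: 0.0131
```

```bash
python3 st.py
```

```text
5.2 [ 0.598  -0.1628  0.0603] [-90.01  -0.13   2.85] T [0.566 0.883 0.002] F [-3.32  3.16 14.09] 0.0131 q6 71.91
```

Request:
play_rows --moves '[[[0, 0, 0], [0, 0.001, 0], 10], [[0, 0, 0], [0, 0.001, 0], 10], [[0, -1, 0], [0, 0.001, 0], 10], [[0, -2, 0], [0, 0.001, 0], 10], [[0, -3, 0], [0, 0.001, 0], 10]]' --grip_force 60

```text
time: 5.7
ee_pos: [0.598, -0.1628, 0.0596]
tcp_rot: [-90.0, -0.1, 5.9]
wrist_force: [-4.5, 2.6, 13.5]
opening: 0.0125
```

```bash
python3 st.py
```

```text
5.7 [ 0.598  -0.1628  0.0596] [-90.02  -0.13   5.89] T [0.586 0.972 0.043] F [-4.49  2.55 13.55] 0.0125 q6 68.87
```

Request:
play_rows --moves '[[[0, -2, 0], [0, 0.0005, 0], 10], [[0, -4, 0], [0, 0.001, 0], 10], [[0, -6, 0], [0, 0.001, 0], 10], [[0, -8, 0], [0, 0.001, 0], 10], [[0, -10, 0], [0, 0.001, 0], 10]]'

```text
time: 6.2
ee_pos: [0.5979, -0.1628, 0.0586]
tcp_rot: [-90.0, -0.1, 15.9]
wrist_force: [-5.0, 2.1, 14.8]
opening: 0.0127
```

```bash
python3 st.py
```

```text
6.2 [ 0.5979 -0.1628  0.0586] [-90.04  -0.12  15.93] T [ 5.660e-01  1.175e+00 -1.000e-03] F [-5.04  2.14 14.78] 0.0127 q6 58.83
```

Request:
play_rows --moves '[[[0, -8, 0], [0, 0, 0], 10], [[0, -16, 0], [0, 0, 0], 10], [[0, -24, 0], [0, 0, 0], 10], [[0, -32, 0], [0, 0, 0], 10], [[0, -40, 0], [0, 0, 0], 10]]'

```text
time: 6.7
ee_pos: [0.5975, -0.163, 0.0586]
tcp_rot: [-90.1, -0.0, 56.2]
wrist_force: [-6.6, 2.6, 15.1]
opening: 0.0128
```

```bash
python3 st.py
```

```text
6.7 [ 0.5975 -0.163   0.0586] [-9.008e+01 -3.000e-02  5.616e+01] T [ 0.313  1.592 -0.039] F [-6.64  2.61 15.08] 0.0128 q6 18.58
```

Request:
play_rows --moves '[[[0, -4, 0], [0, 0, 0], 10], [[0, -8, 0], [0, 0, 0], 10], [[0, -12, 0], [0, 0, 0], 10], [[0, -16, 0], [0, 0, 0], 10], [[0, -20, 0], [0, 0, 0], 10]]'

```text
time: 7.2
ee_pos: [0.5974, -0.1632, 0.0586]
tcp_rot: [-90.1, 0.0, 76.0]
wrist_force: [-8.1, 0.8, 14.3]
opening: 0.013
```

```bash
python3 st.py
```

```text
7.2 [ 0.5974 -0.1632  0.0586] [-9.009e+01  2.000e-02  7.598e+01] T [ 0.187  1.591 -0.039] F [-8.07  0.76 14.26] 0.013 q6 -1.25
```

Request:
play_rows --moves '[[[0, -1, 0], [0, 0, 0.0005], 10], [[0, -2, 0], [0, 0, 0.0005], 10], [[0, -3, 0], [0, 0, 0.001], 10], [[0, -4, 0], [0, 0, 0.001], 10], [[0, -5, 0], [0, 0, 0.001], 10]]'

```text
time: 7.7
ee_pos: [0.5972, -0.1632, 0.0589]
tcp_rot: [-90.2, 0.0, 80.9]
wrist_force: [-3.7, -0.5, 14.5]
opening: 0.0129
```

```bash
python3 st.py
```

```text
7.7 [ 0.5972 -0.1632  0.0589] [-9.018e+01  5.000e-02  8.086e+01] T [-0.027  0.884 -0.062] F [-3.67 -0.52 14.48] 0.0129 q6 -6.13
```

Request:
play_rows --moves '[[[0, -1, 0], [0, 0, 0], 10], [[0, -2, 0], [0, 0, 0], 10], [[0, -3, 0], [0, 0, 0], 10], [[0, -3, 0], [0, 0, 0], 10], [[0, -3, 0], [0, 0, 0], 10]]'

```text
time: 8.2
ee_pos: [0.5972, -0.1632, 0.0588]
tcp_rot: [-90.2, 0.1, 83.8]
wrist_force: [-4.0, 0.3, 15.2]
opening: 0.0127
```

```bash
python3 st.py
```

```text
8.2 [ 0.5972 -0.1632  0.0588] [-9.018e+01  6.000e-02  8.382e+01] T [-0.024  0.91  -0.01 ] F [-4.01  0.27 15.15] 0.0127 q6 -9.1
```

Request:
play_rows --moves '[[[0, -1, 0], [0, 0, 0], 10], [[0, -2, 0], [0, 0, 0], 10], [[0, -3, 0], [0, 0, 0], 10], [[0, -3, 0], [0, 0, 0], 10], [[0, -3, 0], [0, 0, 0], 10]]'

```text
time: 8.7
ee_pos: [0.5972, -0.1633, 0.0588]
tcp_rot: [-90.2, 0.1, 86.8]
wrist_force: [-2.8, -0.9, 14.2]
opening: 0.0127
```

```bash
python3 st.py
```

```text
8.7 [ 0.5972 -0.1633  0.0588] [-9.017e+01  7.000e-02  8.682e+01] T [-0.087  0.937 -0.028] F [-2.83 -0.94 14.18] 0.0127 q6 -12.1
```

Request:
play_rows --moves '[[[0, -1, 0], [0, 0, 0], 10], [[0, -2, 0], [0, 0, 0], 10], [[0, -3, 0], [0, 0, 0], 10], [[0, -3, 0], [0, 0, 0], 10], [[0, -3, 0], [0, 0, 0], 10]]'

```text
time: 9.2
ee_pos: [0.5972, -0.1633, 0.0588]
tcp_rot: [-90.2, 0.1, 89.8]
wrist_force: [-4.4, -0.3, 14.2]
opening: 0.0127
```

```bash
python3 st.py
```

```text
9.2 [ 0.5972 -0.1633  0.0588] [-9.017e+01  8.000e-02  8.982e+01] T [-0.12   0.919 -0.015] F [-4.42 -0.32 14.21] 0.0127 q6 -15.1
```

Run:
```python
from workcell import *
from h import *
s=camera("scene");t=camera("top")
pickle.dump(s,open("s1.pkl","wb"))
crop(s["img"],230,175,390,265,5,"pics/s1.png")
crop(t["img"],260,155,420,275,5,"pics/t1.png")
```

```text
(no output)
```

View pics/s1.png

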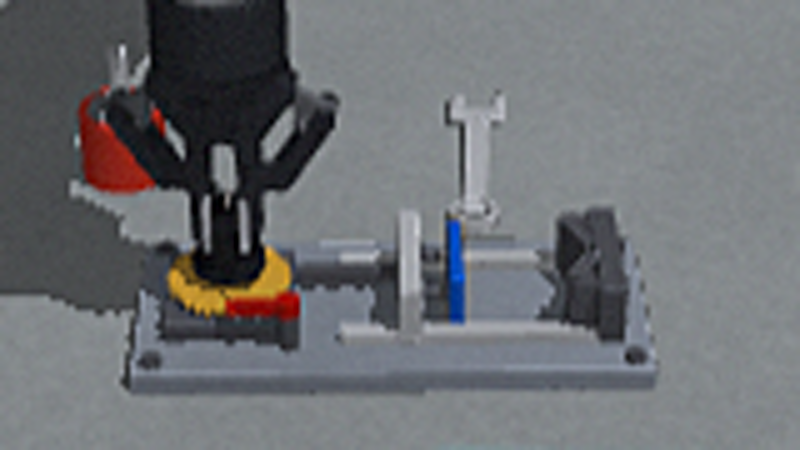

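View pics/t1.png

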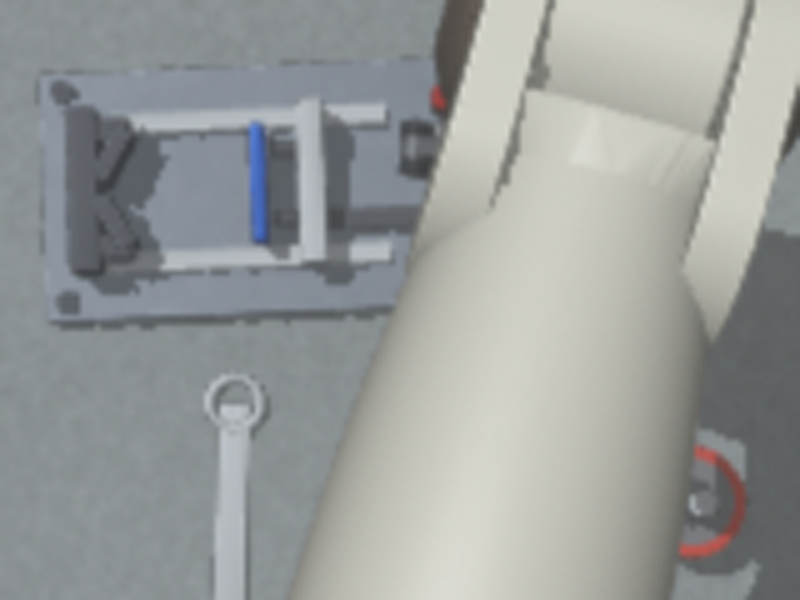

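Request:
play_rows --moves '[[[0, -1, 0], [0, 0, 0], 10], [[0, -2, 0], [0, 0, 0], 10], [[0, -3, 0], [0, 0, 0], 10], [[0, -3, 0], [0, 0, 0], 10], [[0, -3, 0], [0, 0, 0], 10]]'

```text
time: 9.8
ee_pos: [0.5972, -0.1633, 0.0589]
tcp_rot: [-90.2, 0.1, 92.8]
wrist_force: [-3.3, -0.6, 15.4]
opening: 0.0128
```

```bash
python3 st.py
```

```text
9.8 [ 0.5972 -0.1633  0.0589] [-9.016e+01  9.000e-02  9.282e+01] T [-0.122  0.95   0.012] F [-3.27 -0.57 15.38] 0.0128 q6 -18.1
```

Request:
play_rows --moves '[[[0, -1, 0], [0, 0, 0], 10], [[0, -2, 0], [0, 0, 0], 10], [[0, -2, 0], [0, 0, 0], 10], [[0, -2, 0], [0, 0, 0], 10], [[0, -2, 0], [0, 0, 0], 10]]'

```text
time: 10.3
ee_pos: [0.5972, -0.1634, 0.0589]
tcp_rot: [-90.2, 0.1, 94.7]
wrist_force: [-4.6, -0.8, 14.5]
opening: 0.013
```

```bash
python3 st.py
```

```text
10.3 [ 0.5972 -0.1634  0.0589] [-9.016e+01  9.000e-02  9.475e+01] T [-0.07   0.975 -0.799] F [-4.55 -0.78 14.52] 0.013 q6 -20.03
```

Request:
play_rows --moves '[[[0, 1, 0], [0, 0, 0], 10], [[0, 1, 0], [0, -0.003, 0], 10], [[0, 1, 0], [0, -0.006, 0], 10], [[0, 1, 0], [0, -0.009, 0], 10], [[0, 1, 0], [0, -0.009, 0], 10]]'

```text
time: 10.8
ee_pos: [0.5971, -0.1633, 0.0672]
tcp_rot: [-90.1, 0.1, 93.8]
wrist_force: [-2.0, -1.2, 7.0]
opening: 0.0132
```

```bash
python3 st.py
```

```text
10.8 [ 0.5971 -0.1633  0.0672] [-9.013e+01  8.000e-02  9.378e+01] T [-0.249  0.314 -0.431] F [-2.04 -1.18  7.03] 0.0132 q6 -19.06
```

Request:
play_rows --moves '[[[0, 0.5, 0], [0, -0.001, 0], 60], [[0, 0.5, 0], [0, -0.001, 0], 60], [[0, 0.5, 0], [0, -0.001, 0], 60], [[0, 0.5, 0], [0, -0.02, 0], 60], [[0, 0.5, 0], [0, -0.05, 0], 60]]'

```text
time: 11.3
ee_pos: [0.5952, -0.1623, 0.1134]
tcp_rot: [-89.8, -0.1, 93.3]
wrist_force: [1.6, -0.1, -0.4]
opening: 0.0514
```

```bash
python3 st.py
```

```text
11.3 [ 0.5952 -0.1623  0.1134] [-8.976e+01 -9.000e-02  9.335e+01] T [-0.014  0.04   0.026] F [ 1.64 -0.09 -0.37] 0.0514 q6 -18.6
```

Request:
play_rows --moves '[[[0, 0, 0], [0, -0.04, 0], 100], [[0, 0, 0], [-0.02, -0.05, 0.04], 100], [[0, 0, 0], [-0.04, -0.05, 0.085], 100], [[0, 0, 0], [-0.06, -0.05, 0.125], 100], [[0, 0, 0], [-0.077, -0.05, 0.164], 100]]'

```text
time: 11.8
ee_pos: [0.4356, -0.2497, 0.1651]
tcp_rot: [-90.0, 0.0, 93.4]
wrist_force: [0.3, 0.0, 0.5]
opening: 0.0856
```

Request:
play_rows --moves '[[[0, 0, 0], [0, 0, 0], 100], [[0, 0, 0], [0, 0, 0], 100], [[0, 0, 0], [0, 0, 0], 100], [[0, 0, 0], [0, 0, 0], 100], [[0, 0, 0], [0, 0, 0], 100]]'

```text
time: 12.3
ee_pos: [0.4379, -0.2486, 0.165]
tcp_rot: [-90.0, -0.0, 93.4]
wrist_force: [0.6, -0.1, -0.2]
opening: 0.0857
```

```bash
python3 st.py
python3 - <<'E'
from workcell import *
from h import *
s=camera("scene");t=camera("top")
crop(s["img"],230,155,390,265,5,"pics/s2.png")
crop(t["img"],260,155,420,275,5,"pics/t2.png")
T2=lambda u,v,z:onz(t,260+u/5-.4,155+v/5-.4,z)
h=cv2.cvtColor(t["img"],cv2.COLOR_RGB2HSV);m=(h[...,0]>105)&(h[...,0]<125)&(h[...,1]>150)&(h[...,2]>80)
m[:155]=0;m[215:]=0;m[:,:265]=0;m[:,350:]=0
ys,xs=np.nonzero(m);print(len(xs),xs.mean(),ys.mean(),onz(t,xs.mean(),ys.mean(),.05))
E
```

```text
12.3 [ 0.4379 -0.2486  0.165 ] [-8.997e+01 -2.000e-02  9.341e+01] T [-0.007 -0.023 -0.015] F [ 0.56 -0.07 -0.23] 0.0857 q6 -33.0
39 311.5128205128205 190.4102564102564 [ 0.59353424 -0.03245503  0.05      ]
```

View pics/s2.png

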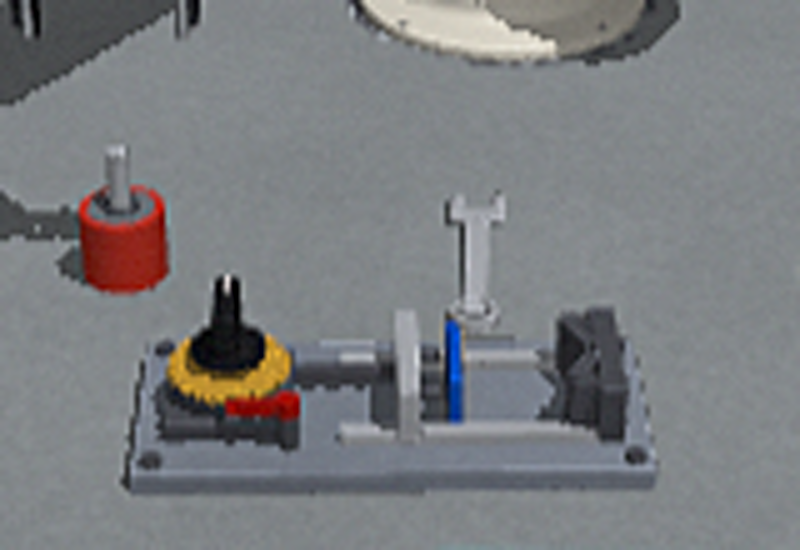

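View pics/t2.png

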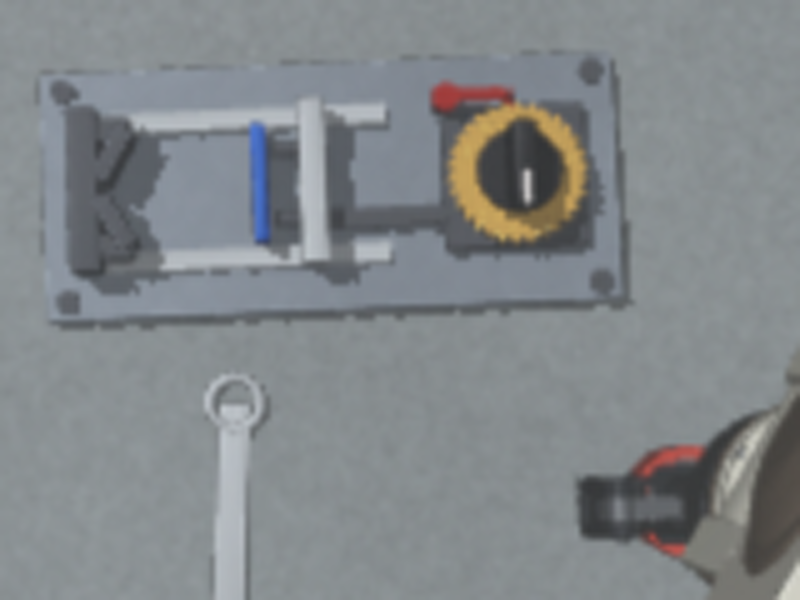

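Request:
play_rows --moves '[[[0, 0, 0], [-0.0007, 0.02, 0.0034], 100], [[0, 0, 0], [-0.0007, 0.05, 0.0034], 100], [[0, 0, 0], [-0.0007, 0.08, 0.0034], 100], [[0, 0, 0], [-0.0007, 0.1, 0.0034], 100], [[0, 0, 0], [-0.0007, 0.104, 0.0034], 100]]'

```text
time: 12.9
ee_pos: [0.4328, -0.2491, 0.0587]
tcp_rot: [-89.8, -0.1, 93.4]
wrist_force: [0.6, 0.6, -0.0]
opening: 0.0852
```

Request:
play_rows --moves '[[[0, 0, 0], [0, 0, 0], 50], [[0, 0, 0], [0, 0, 0], 35], [[0, 0, 0], [0, 0, 0], 30], [[0, 0, 0], [0, 0, 0], 30], [[0, 0, 0], [0, 0, 0], 30]]' --grip_force 20

```text
time: 13.4
ee_pos: [0.4342, -0.2502, 0.0619]
tcp_rot: [-90.0, 0.0, 93.3]
wrist_force: [-0.4, 0.4, -0.0]
opening: 0.0256
```

```bash
python3 st.py
python3 - <<'E'
from workcell import *
from h import *
s=camera("scene")
crop(s["img"],230,165,290,225,8,"pics/s3.png")
E
```

```text
13.4 [ 0.4342 -0.2502  0.0619] [-9.005e+01  3.000e-02  9.333e+01] T [ 0.01  -0.044 -0.035] F [-0.42  0.4  -0.02] 0.0256 q6 -33.29
```

View pics/s3.png

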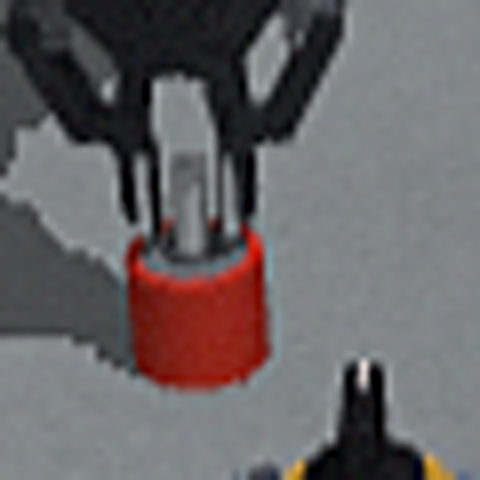

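Request:
play_rows --moves '[[[0, 0, 0], [0, 0, 0], 10], [[0, 0, 0], [0, 0, 0], 8], [[0, 0, 0], [0, 0, 0], 8], [[0, 0, 0], [0, 0, 0], 8], [[0, 0, 0], [0, 0, 0], 8]]' --grip_force 40

```text
time: 13.95
ee_pos: [0.434, -0.2502, 0.0615]
tcp_rot: [-90.0, 0.0, 93.3]
wrist_force: [-0.7, -1.1, 3.7]
opening: 0.0129
```

```bash
python3 st.py
```

```text
13.95 [ 0.434  -0.2502  0.0615] [-9.001e+01  2.000e-02  9.333e+01] T [-0.181  0.072  0.019] F [-0.68 -1.13  3.68] 0.0129 q6 -33.29
```

Request:
play_rows --moves '[[[0, 0, 0], [0, -0.01, 0], 8], [[0, 0, 0], [0, -0.03, 0], 8], [[0, 0, 0], [0, -0.06, 0], 8], [[0, 0, 0], [0, -0.09, 0], 8], [[0, 0, 0], [0, -0.1, 0], 8]]'

```text
time: 14.45
ee_pos: [0.4346, -0.2504, 0.1643]
tcp_rot: [-90.2, 0.1, 93.3]
wrist_force: [-0.2, 0.2, -1.8]
opening: 0.0126
```

```bash
python3 st.py
```

```text
14.45 [ 0.4346 -0.2504  0.1643] [-9.016e+01  9.000e-02  9.334e+01] T [-0.023 -0.028 -0.001] F [-0.24  0.24 -1.83] 0.0126 q6 -33.29
```

Request:
play_rows --moves '[[[0, 0, 0], [0.016, -0.01, -0.012], 8], [[0, 0, 0], [0.045, -0.01, -0.031], 8], [[0, 0, 0], [0.078, -0.01, -0.054], 8], [[0, 0, 0], [0.111, -0.01, -0.077], 8], [[0, 0, 0], [0.144, -0.01, -0.1], 8]]'

```text
time: 14.95
ee_pos: [0.5256, -0.099, 0.1703]
tcp_rot: [-89.9, -0.0, 93.3]
wrist_force: [1.1, -0.9, -3.0]
opening: 0.0127
```

Request:
play_rows --moves '[[[0, 0, 0], [0.033, 0, -0.023], 8], [[0, 0, 0], [0.066, 0, -0.046], 8], [[0, 0, 0], [0.09, 0, -0.062], 8], [[0, 0, 0], [0.1, 0, -0.07], 8], [[0, 0, 0], [0.1, 0, -0.07], 8]]'

```text
time: 15.45
ee_pos: [0.5896, 0.0046, 0.1699]
tcp_rot: [-89.9, -0.0, 93.4]
wrist_force: [-0.1, -0.8, -3.3]
opening: 0.0124
```

Request:
play_rows --moves '[[[0, 0, 0], [0, 0, 0], 8], [[0, 0, 0], [0, 0.01, 0], 8], [[0, 0, 0], [0, 0.02, 0], 8], [[0, 0, 0], [0, 0.02, 0], 8], [[0, 0, 0], [0, 0.02, 0], 8]]'

```text
time: 15.95
ee_pos: [0.5889, 0.0029, 0.1508]
tcp_rot: [-89.9, -0.0, 93.3]
wrist_force: [0.4, 0.4, -3.5]
opening: 0.0127
```

```bash
python3 st.py
python3 - <<'E'
from workcell import *
from h import *
s=camera("scene");t=camera("top")
crop(s["img"],240,135,380,255,5,"pics/s4.png")
crop(t["img"],260,155,360,230,5,"pics/t4.png")
E
```

```text
15.95 [0.5889 0.0029 0.1508] [-89.95  -0.    93.29] T [-0.063 -0.025  0.002] F [ 0.36  0.36 -3.48] 0.0127 q6 -3.01
```

View pics/s4.png

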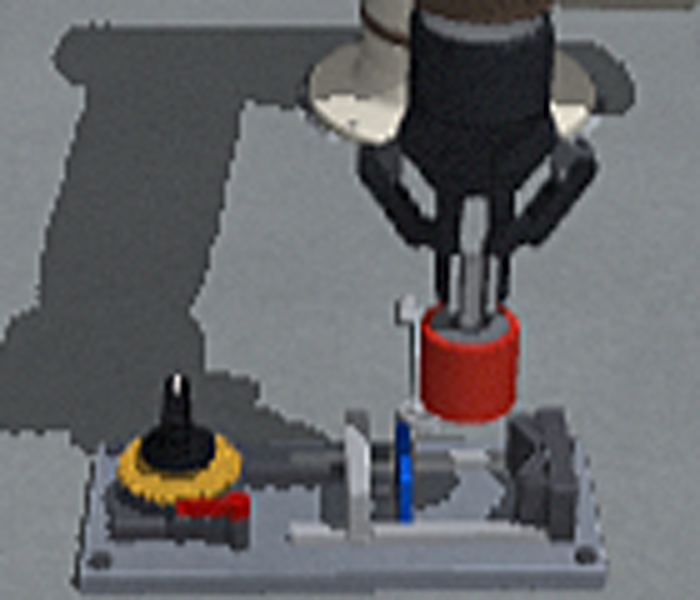

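View pics/t4.png

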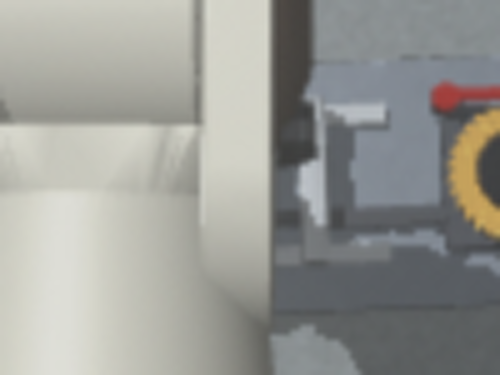

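Request:
play_rows --moves '[[[0, 0, 0], [0.0005, 0.015, -0.001], 8], [[0, 0, 0], [0.0005, 0.03, -0.001], 8], [[0, 0, 0], [0.0005, 0.04, -0.001], 8], [[0, 0, 0], [0.0005, 0.05, -0.001], 8], [[0, 0, 0], [0.0005, 0.06, -0.001], 8]]'

```text
time: 16.55
ee_pos: [0.5901, 0.004, 0.0901]
tcp_rot: [-90.0, -0.0, 93.3]
wrist_force: [-0.1, 0.0, -2.9]
opening: 0.0127
```

Request:
play_rows --moves '[[[0, 0, 0], [0, 0.004, 0], 8], [[0, 0, 0], [0, 0.008, 0], 8], [[0, 0, 0], [0, 0.011, 0], 8], [[0, 0, 0], [0, 0.011, 0], 8], [[0, 0, 0], [0, 0.011, 0], 8]]'

```text
time: 17.05
ee_pos: [0.5905, 0.004, 0.0806]
tcp_rot: [-90.0, 0.0, 93.3]
wrist_force: [0.8, -0.7, -3.1]
opening: 0.0126
```

```bash
python3 st.py
python3 - <<'E'
from workcell import *
from h import *
s=camera("scene")
crop(s["img"],270,175,370,255,7,"pics/s5.png")
E
```

```text
17.05 [0.5905 0.004  0.0806] [-90.03   0.    93.33] T [-0.037 -0.031  0.026] F [ 0.77 -0.7  -3.15] 0.0126 q6 -2.95
```

View pics/s5.png

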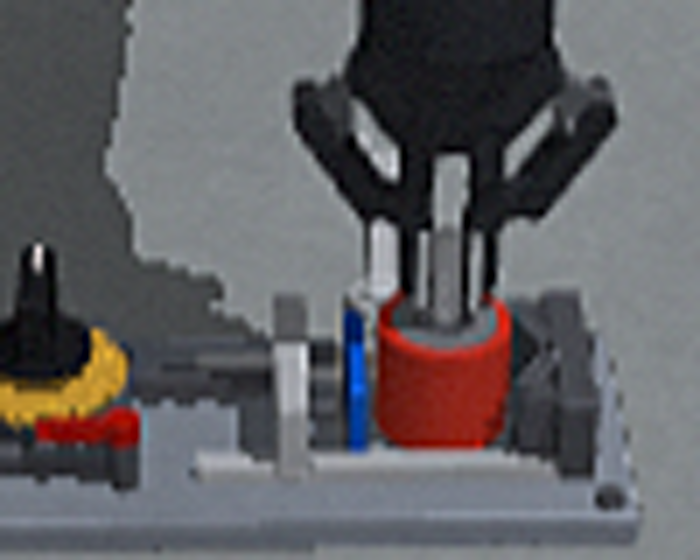

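Request:
play_rows --moves '[[[0, 0, 0], [0, 0.001, 0], 8], [[0, 0, 0], [0, 0.0015, 0], 8], [[0, 0, 0], [0, 0.002, 0], 8], [[0, 0, 0], [0, 0.0025, 0], 8], [[0, 0, 0], [0, 0.0025, 0], 8]]'

```text
time: 17.6
ee_pos: [0.5903, 0.004, 0.0777]
tcp_rot: [-90.0, -0.0, 93.3]
wrist_force: [-0.3, -0.2, -3.7]
opening: 0.0125
```

```bash
python3 st.py
```

```text
17.6 [0.5903 0.004  0.0777] [-89.99  -0.    93.33] T [-0.006 -0.001  0.013] F [-0.28 -0.18 -3.73] 0.0125 q6 -2.95
```

Request:
play_rows --moves '[[[0, 0, 0], [0, 0.0005, 0], 8], [[0, 0, 0], [0, 0.001, 0], 8], [[0, 0, 0], [0, 0.0015, 0], 8], [[0, 0, 0], [0, 0.0015, 0], 8], [[0, 0, 0], [0, 0.0015, 0], 8]]'

```text
time: 18.1
ee_pos: [0.5906, 0.004, 0.0775]
tcp_rot: [-90.1, 0.0, 93.3]
wrist_force: [-3.6, -0.4, 7.5]
opening: 0.0127
```

```bash
python3 st.py
```

```text
18.1 [0.5906 0.004  0.0775] [-90.07   0.    93.33] T [0.024 0.732 0.024] F [-3.58 -0.42  7.5 ] 0.0127 q6 -2.95
```

Request:
play_rows --moves '[[[0, 0, 0], [0, -0.0005, 0], 8], [[0, 0, 0], [0, -0.0007, 0], 14], [[0, 0, 0], [0, -0.0007, 0], 20], [[0, 0, 0], [0, -0.0007, 0], 40], [[0, 0, 0], [0, -0.0007, 0], 50]]'

```text
time: 18.6
ee_pos: [0.5904, 0.004, 0.0768]
tcp_rot: [-90.0, -0.0, 93.3]
wrist_force: [-1.3, -0.2, -1.0]
opening: 0.0425
```

Request:
play_rows --moves '[[[0, 0, 0], [0, -0.02, 0], 50], [[0, 0, 0], [0, -0.05, 0], 50], [[0, 0, 0], [0, -0.09, 0], 50], [[0, 0, 0], [0, -0.1, 0], 60], [[0, 0, 0], [0, -0.1, 0], 60]]'

```text
time: 19.1
ee_pos: [0.5913, 0.004, 0.1789]
tcp_rot: [-90.2, 0.0, 93.3]
wrist_force: [0.2, -0.6, -0.6]
opening: 0.0513
```

```bash
python3 st.py
```

```text
19.1 [0.5913 0.004  0.1789] [-9.020e+01  1.000e-02  9.333e+01] T [ 0.017 -0.017  0.073] F [ 0.24 -0.64 -0.56] 0.0513 q6 -2.95
```

Request:
play_rows --moves '[[[0, 0, 0], [-0.025, 0, 0], 60], [[0, 0, 0], [-0.065, 0, 0.001], 60], [[0, 0, 0], [-0.105, 0, 0.002], 60], [[0, 0.8, 0], [-0.145, 0, 0.003], 60], [[0, 0.8, 0], [-0.167, 0, 0.0032], 60]]'

```text
time: 19.6
ee_pos: [0.5961, -0.1655, 0.1747]
tcp_rot: [-89.9, -0.0, 92.4]
wrist_force: [0.3, 1.4, 0.8]
opening: 0.0513
```

Request:
play_rows --moves '[[[0, 0, 0], [0, 0, 0], 60], [[0, 0, 0], [0, 0.02, 0], 60], [[0, 0, 0], [0, 0.04, 0], 60], [[0, 0, 0], [0, 0.05, 0], 60], [[0, 0, 0], [0, 0.05, 0], 60]]'

```text
time: 20.1
ee_pos: [0.5958, -0.1619, 0.1245]
tcp_rot: [-89.8, -0.1, 92.6]
wrist_force: [-0.8, -0.1, 0.9]
opening: 0.0514
```

```bash
python3 st.py
python3 - <<'E'
from workcell import *
from h import *
s=camera("scene");t=camera("top");pickle.dump((s,t),open("p6.pkl","wb"))
crop(s["img"],240,165,370,255,5,"pics/s6.png")
crop(t["img"],260,155,400,230,5,"pics/t6.png")
E
```

```text
20.1 [ 0.5958 -0.1619  0.1245] [-8.979e+01 -7.000e-02  9.257e+01] T [0.011 0.02  0.056] F [-0.83 -0.11  0.87] 0.0514 q6 -17.78
```

View pics/s6.png

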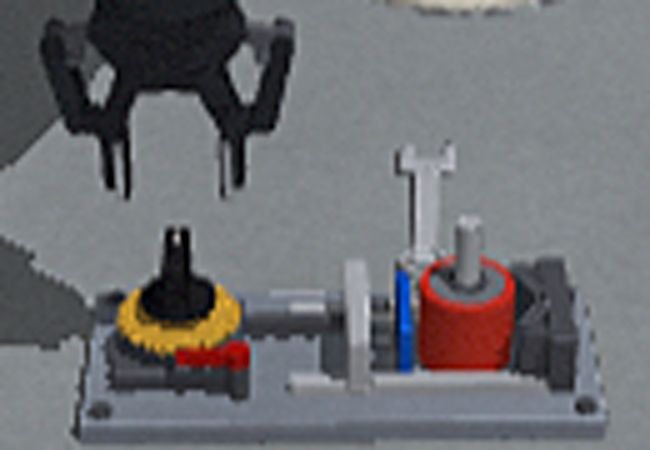

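View pics/t6.png

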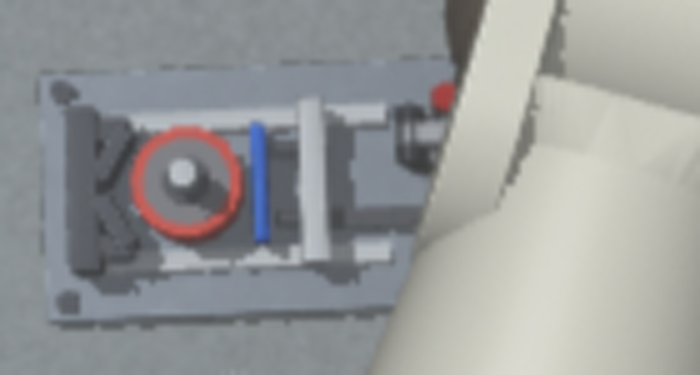

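Request:
play_rows --moves '[[[0, 0, 0], [-0.0014, 0.015, -0.0016], 60], [[0, 0, 0], [-0.0014, 0.035, -0.0016], 50], [[0, 0, 0], [-0.0014, 0.05, -0.0016], 40], [[0, 0, 0], [-0.0014, 0.0565, -0.0016], 30], [[0, 0, 0], [-0.0014, 0.0565, -0.0016], 30]]' --grip_force 20

```text
time: 20.7
ee_pos: [0.598, -0.1641, 0.0693]
tcp_rot: [-89.9, -0.0, 92.5]
wrist_force: [-0.8, 0.6, -0.4]
opening: 0.0259
```

```bash
python3 st.py
```

```text
20.7 [ 0.598  -0.1641  0.0693] [-8.990e+01 -3.000e-02  9.253e+01] T [0.039 0.007 0.009] F [-0.76  0.58 -0.35] 0.0259 q6 -17.88
```

Request:
play_rows --moves '[[[0, 0, 0], [0, 0, 0], 20], [[0, 0, 0], [0, 0, 0], 10], [[0, 0, 0], [0, 0, 0], 10], [[0, 0, 0], [0, 0, 0], 10], [[0, 0, 0], [0, 0, 0], 10]]' --grip_force 20

```text
time: 21.2
ee_pos: [0.5989, -0.1639, 0.0713]
tcp_rot: [-90.1, -0.0, 92.6]
wrist_force: [-0.5, 4.8, 5.7]
opening: 0.0134
```

```bash
python3 st.py
```

```text
21.2 [ 0.5989 -0.1639  0.0713] [-9.007e+01 -2.000e-02  9.255e+01] T [1.136 0.163 0.032] F [-0.49  4.76  5.7 ] 0.0134 q6 -17.88
```

Request:
play_rows --moves '[[[0, 0, 0], [0.0006, -0.0005, 0], 10], [[0, 3, 0], [0.0006, -0.0005, 0], 10], [[0, 6, 0], [0.0006, -0.0005, 0], 10], [[0, 9, 0], [0.0006, -0.0005, 0], 10], [[0, 12, 0], [0.0006, -0.0005, 0], 10]]' --grip_force 50

```text
time: 21.7
ee_pos: [0.5989, -0.164, 0.0715]
tcp_rot: [-90.1, 0.0, 80.4]
wrist_force: [-0.4, 2.8, 3.2]
opening: 0.0129
```

```bash
python3 st.py
```

```text
21.7 [ 0.5989 -0.164   0.0715] [-9.006e+01  3.000e-02  8.040e+01] T [0.394 0.045 0.045] F [-0.44  2.76  3.22] 0.0129 q6 -5.7
```

Request:
play_rows --moves '[[[0, 2, 0], [0, 0, 0], 10], [[0, 4, 0], [0, 0, 0], 10], [[0, 6, 0], [0, 0, 0], 10], [[0, 8, 0], [0, 0, 0], 10], [[0, 10, 0], [0, 0, 0], 10]]'

```text
time: 22.2
ee_pos: [0.5987, -0.1641, 0.0714]
tcp_rot: [-90.1, 0.0, 70.4]
wrist_force: [0.1, 0.9, 3.5]
opening: 0.0129
```

```bash
python3 st.py
```

```text
22.2 [ 0.5987 -0.1641  0.0714] [-9.006e+01  4.000e-02  7.045e+01] T [0.164 0.088 0.074] F [0.06 0.87 3.55] 0.0129 q6 4.25
```

Request:
play_rows --moves '[[[0, 2, 0], [0, 0, 0], 10], [[0, 4, 0], [0, 0, 0], 10], [[0, 4, 0], [0, 0, 0], 10], [[0, 4, 0], [0, 0, 0], 10], [[0, 4, 0], [0, 0, 0], 10]]'

```text
time: 22.7
ee_pos: [0.5987, -0.1641, 0.0714]
tcp_rot: [-90.1, 0.0, 66.6]
wrist_force: [-1.1, -0.9, 4.0]
opening: 0.0129
```

```bash
python3 st.py
```

```text
22.7 [ 0.5987 -0.1641  0.0714] [-9.006e+01  3.000e-02  6.657e+01] T [-0.08   0.245  0.048] F [-1.13 -0.86  4.03] 0.0129 q6 8.12
```

Request:
play_rows --moves '[[[0, 2, 0], [0, 0, 0], 10], [[0, 4, 0], [0, 0, 0], 10], [[0, 4, 0], [0, 0, 0], 10], [[0, 4, 0], [0, 0, 0], 10], [[0, 4, 0], [0, 0, 0], 10]]'

```text
time: 23.2
ee_pos: [0.5987, -0.1641, 0.0714]
tcp_rot: [-90.1, 0.0, 62.6]
wrist_force: [-0.8, -0.5, 5.5]
opening: 0.0129
```

```bash
python3 st.py
```

```text
23.2 [ 0.5987 -0.1641  0.0714] [-9.006e+01  3.000e-02  6.257e+01] T [-0.053  0.307  0.001] F [-0.78 -0.46  5.46] 0.0129 q6 12.12
```

Request:
play_rows --moves '[[[0, 2, 0], [0, 0, 0], 10], [[0, 4, 0], [0, 0, 0], 10], [[0, 4, 0], [0, 0, 0], 10], [[0, 4, 0], [0, 0, 0], 10], [[0, 4, 0], [0, 0, 0], 10]]'

```text
time: 23.7
ee_pos: [0.5987, -0.1642, 0.0714]
tcp_rot: [-90.1, 0.0, 58.6]
wrist_force: [-1.1, -0.1, 5.9]
opening: 0.0127
```

```bash
python3 st.py
```

```text
23.7 [ 0.5987 -0.1642  0.0714] [-9.006e+01  4.000e-02  5.856e+01] T [-0.142  0.33  -0.101] F [-1.12 -0.1   5.89] 0.0127 q6 16.13
```

Request:
play_rows --moves '[[[0, 2, 0], [0, 0, 0], 10], [[0, 4, 0], [0, 0, 0], 10], [[0, 4, 0], [0, 0, 0], 10], [[0, 4, 0], [0, 0, 0], 10], [[0, 4, 0], [0, 0, 0], 10]]'

```text
time: 24.2
ee_pos: [0.5986, -0.1642, 0.0714]
tcp_rot: [-90.1, 0.0, 54.6]
wrist_force: [-1.9, 0.2, 4.7]
opening: 0.013
```

```bash
python3 st.py
```

```text
24.2 [ 0.5986 -0.1642  0.0714] [-9.006e+01  4.000e-02  5.456e+01] T [-0.182  0.371 -0.018] F [-1.88  0.18  4.67] 0.013 q6 20.12
```

```bash
cat > pad.py <<'E'
from workcell import *
from h import *
import sys
t=camera("top");s=camera("scene");n=sys.argv[1]
def bl(img,lo=105,hi=125):
    h=cv2.cvtColor(img,cv2.COLOR_RGB2HSV);return (h[...,0]>lo)&(h[...,0]<hi)&(h[...,1]>150)&(h[...,2]>80)
th=np.radians(3);Rm=np.array([[np.cos(th),-np.sin(th)],[np.sin(th),np.cos(th)]]);c=np.array([.5939,-.0689])
m=bl(t["img"]);m[:155]=0;m[215:]=0;m[:,:265]=0;m[:,350:]=0
ys,xs=np.nonzero(m);p=onz(t,xs.mean(),ys.mean(),.053)
print("pad y",(Rm.T@(p[:2]-c)).round(4),len(xs))
h=cv2.cvtColor(t["img"],cv2.COLOR_RGB2HSV);m=((h[...,0]<10)|(h[...,0]>170))&(h[...,1]>110)&(h[...,2]>60)
m[:170]=0;m[210:]=0;m[:,:265]=0;m[:,325:]=0
cn=max(cv2.findContours(m.astype(np.uint8),cv2.RETR_EXTERNAL,cv2.CHAIN_APPROX_NONE)[0],key=len)
(u,v),r=cv2.minEnclosingCircle(cn);p=onz(t,u,v,.066);print("drum",(Rm.T@(p[:2]-c)).round(4),r)
a=cv2.resize(t["img"][160:225,260:340],None,fx=5,fy=5,interpolation=cv2.INTER_CUBIC);b=cv2.resize(s["img"][190:255,280:360],None,fx=5,fy=5,interpolation=cv2.INTER_CUBIC)
cv2.imwrite(f"pics/{n}.png",np.hstack([a,b])[:,:,::-1])
E
python3 pad.py p7
```

```text
pad y [-0.002   0.0465] 34
drum [-0.0003  0.0793] 11.0913724899292
```

View pics/p7.png

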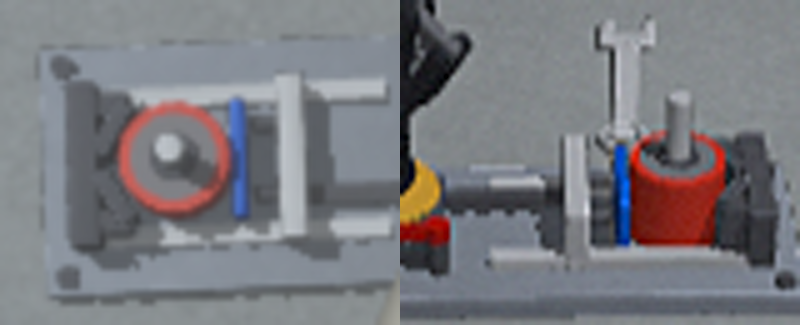

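Request:
play_rows --moves '[[[0, 1.5, 0], [0, -0.0005, 0], 10], [[0, 3, 0], [0, -0.0007, 0], 10], [[0, 3, 0], [0, -0.0007, 0], 10], [[0, 3, 0], [0, -0.0007, 0], 10], [[0, 3, 0], [0, -0.0007, 0], 10]]'

```text
time: 24.8
ee_pos: [0.5985, -0.1641, 0.0715]
tcp_rot: [-90.0, 0.0, 51.5]
wrist_force: [1.1, -4.6, -0.2]
opening: 0.013
```

```bash
python3 st.py
```

```text
24.8 [ 0.5985 -0.1641  0.0715] [-9.001e+01  4.000e-02  5.153e+01] T [-1.109  0.062 -0.008] F [ 1.07 -4.64 -0.18] 0.013 q6 23.16
```

Request:
play_rows --moves '[[[0, 1.5, 0], [0, 0, 0], 10], [[0, 3, 0], [0, 0, 0], 10], [[0, 3, 0], [0, 0, 0], 10], [[0, 3, 0], [0, 0, 0], 10], [[0, 3, 0], [0, 0, 0], 10]]'

```text
time: 25.3
ee_pos: [0.5984, -0.164, 0.0715]
tcp_rot: [-90.0, 0.0, 48.4]
wrist_force: [0.5, -5.2, -1.5]
opening: 0.0127
```

```bash
python3 st.py
```

```text
25.3 [ 0.5984 -0.164   0.0715] [-9.001e+01  4.000e-02  4.844e+01] T [-1.337  0.053  0.014] F [ 0.47 -5.23 -1.46] 0.0127 q6 26.25
```

Request:
play_rows --moves '[[[0, 1.5, 0], [0, 0, 0], 10], [[0, 3, 0], [0, 0, 0], 10], [[0, 3, 0], [0, 0, 0], 10], [[0, 3, 0], [0, 0, 0], 10], [[0, 3, 0], [0, 0, 0], 10]]'

```text
time: 25.8
ee_pos: [0.5984, -0.164, 0.0715]
tcp_rot: [-90.0, 0.0, 45.4]
wrist_force: [-0.6, -6.7, -0.3]
opening: 0.0133
```

```bash
python3 st.py
```

```text
25.8 [ 0.5984 -0.164   0.0715] [-9.001e+01  4.000e-02  4.543e+01] T [-1.436  0.048 -0.006] F [-0.61 -6.73 -0.27] 0.0133 q6 29.26
```

Request:
play_rows --moves '[[[0, 1.5, 0], [0, 0, 0], 10], [[0, 3, 0], [0, 0, 0], 10], [[0, 3, 0], [0, 0, 0], 10], [[0, 3, 0], [0, 0, 0], 10], [[0, 3, 0], [0, 0, 0], 10]]'

```text
time: 26.3
ee_pos: [0.5984, -0.1641, 0.0715]
tcp_rot: [-90.0, 0.0, 42.4]
wrist_force: [0.0, -5.5, -1.5]
opening: 0.013
```

```bash
python3 st.py
```

```text
26.3 [ 0.5984 -0.1641  0.0715] [-9.002e+01  5.000e-02  4.244e+01] T [-1.396  0.143  0.007] F [ 0.01 -5.5  -1.53] 0.013 q6 32.25
```

Request:
play_rows --moves '[[[0, 1.5, 0], [0, 0, 0], 10], [[0, 3, 0], [0, 0, 0], 10], [[0, 3, 0], [0, 0, 0], 10], [[0, 3, 0], [0, 0, 0], 10], [[0, 3, 0], [0, 0, 0], 10]]'

```text
time: 26.8
ee_pos: [0.5983, -0.1641, 0.0715]
tcp_rot: [-90.0, 0.0, 39.4]
wrist_force: [0.5, -5.2, -0.5]
opening: 0.0127
```

```bash
python3 st.py; python3 pad.py p8
```

```text
26.8 [ 0.5983 -0.1641  0.0715] [-9.002e+01  5.000e-02  3.944e+01] T [-1.439  0.236  0.124] F [ 0.51 -5.22 -0.51] 0.0127 q6 35.25
pad y [-0.0055  0.0504] 37
drum [-0.0005  0.0825] 11.06195068359375
```

View pics/p8.png

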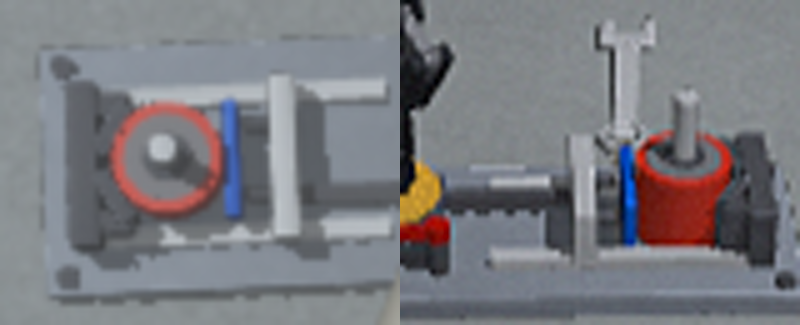

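Request:
play_rows --moves '[[[0, 1, 0], [0, 0, 0], 10], [[0, 2, 0], [0, 0, 0], 10], [[0, 2, 0], [0, 0, 0], 10], [[0, 2, 0], [0, 0, 0], 10], [[0, 2, 0], [0, 0, 0], 10]]'

```text
time: 27.4
ee_pos: [0.5983, -0.164, 0.0715]
tcp_rot: [-90.0, 0.1, 37.4]
wrist_force: [-0.1, -4.2, 0.3]
opening: 0.0128
```

```bash
python3 st.py
```

```text
27.4 [ 0.5983 -0.164   0.0715] [-9.001e+01  6.000e-02  3.745e+01] T [-1.488  0.202  0.156] F [-0.12 -4.2   0.34] 0.0128 q6 37.24
```

Request:
play_rows --moves '[[[0, 1, 0], [0, 0, 0], 10], [[0, 2, 0], [0, 0, 0], 10], [[0, 2, 0], [0, 0, 0], 10], [[0, 2, 0], [0, 0, 0], 10], [[0, 2, 0], [0, 0, 0], 10]]'

```text
time: 27.9
ee_pos: [0.5983, -0.1641, 0.0715]
tcp_rot: [-90.0, 0.1, 35.4]
wrist_force: [-0.6, -5.5, 0.2]
opening: 0.0126
```

```bash
python3 st.py
```

```text
27.9 [ 0.5983 -0.1641  0.0715] [-9.002e+01  6.000e-02  3.545e+01] T [-1.447  0.198  0.177] F [-0.6  -5.45  0.21] 0.0126 q6 39.24
```

Request:
play_rows --moves '[[[0, 1, 0], [0, 0, 0], 10], [[0, 2, 0], [0, 0, 0], 10], [[0, 2, 0], [0, 0, 0], 10], [[0, 2, 0], [0, 0, 0], 10], [[0, 2, 0], [0, 0, 0], 10]]'

```text
time: 28.4
ee_pos: [0.5983, -0.1641, 0.0715]
tcp_rot: [-90.0, 0.1, 33.4]
wrist_force: [-0.8, -5.8, -0.7]
opening: 0.0129
```

```bash
python3 st.py
```

```text
28.4 [ 0.5983 -0.1641  0.0715] [-9.002e+01  6.000e-02  3.345e+01] T [-1.489  0.297  0.153] F [-0.79 -5.85 -0.67] 0.0129 q6 41.24
```

Request:
play_rows --moves '[[[0, 1, 0], [0, 0, 0], 10], [[0, 2, 0], [0, 0, 0], 10], [[0, 2, 0], [0, 0, 0], 10], [[0, 2, 0], [0, 0, 0], 10], [[0, 2, 0], [0, 0, 0], 10]]'

```text
time: 28.9
ee_pos: [0.5982, -0.1641, 0.0715]
tcp_rot: [-90.0, 0.1, 31.4]
wrist_force: [-0.0, -5.6, -0.1]
opening: 0.0126
```

```bash
python3 st.py
```

```text
28.9 [ 0.5982 -0.1641  0.0715] [-9.002e+01  6.000e-02  3.145e+01] T [-1.469  0.287  0.157] F [-0.01 -5.65 -0.1 ] 0.0126 q6 43.24
```

Request:
play_rows --moves '[[[0, 1, 0], [0, 0, 0], 10], [[0, 2, 0], [0, 0, 0], 10], [[0, 2, 0], [0, 0, 0], 10], [[0, 2, 0], [0, 0, 0], 10], [[0, 2, 0], [0, 0, 0], 10]]'

```text
time: 29.4
ee_pos: [0.5982, -0.1641, 0.0715]
tcp_rot: [-90.0, 0.1, 29.5]
wrist_force: [-0.6, -6.2, -0.1]
opening: 0.0129
```

```bash
python3 st.py; python3 pad.py p9
```

```text
29.4 [ 0.5982 -0.1641  0.0715] [-9.002e+01  7.000e-02  2.945e+01] T [-1.452  0.352  0.241] F [-0.58 -6.24 -0.13] 0.0129 q6 45.23
pad y [-0.0051  0.0507] 38
drum [-0.0005  0.0829] 10.983657836914062
```

View pics/p9.png

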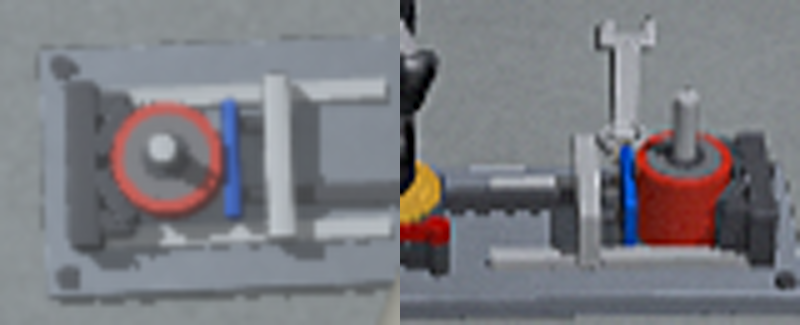

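Request:
play_rows --moves '[[[0, 1.5, 0], [0, 0, 0], 10], [[0, 3, 0], [0, 0, 0], 10], [[0, 4.5, 0], [0, 0, 0], 10], [[0, 6, 0], [0, 0, 0], 10], [[0, 6, 0], [0, 0, 0], 10]]'

```text
time: 30.0
ee_pos: [0.5981, -0.1641, 0.0715]
tcp_rot: [-90.0, 0.1, 23.4]
wrist_force: [-0.9, -6.0, 0.8]
opening: 0.0128
```

```bash
python3 st.py
```

```text
30.0 [ 0.5981 -0.1641  0.0715] [-9.002e+01  7.000e-02  2.341e+01] T [-1.403  0.444  0.404] F [-0.91 -5.95  0.8 ] 0.0128 q6 51.28
```

Request:
play_rows --moves '[[[0, 1, 0], [0, 0, 0], 10], [[0, 2, 0], [0, 0, 0], 10], [[0, 2, 0], [0, 0, 0], 10], [[0, 2, 0], [0, 0, 0], 10], [[0, 2, 0], [0, 0, 0], 10]]'

```text
time: 30.5
ee_pos: [0.5981, -0.1641, 0.0715]
tcp_rot: [-90.0, 0.1, 21.5]
wrist_force: [-1.4, -7.4, -0.1]
opening: 0.0129
```

```bash
python3 st.py
```

```text
30.5 [ 0.5981 -0.1641  0.0715] [-9.003e+01  7.000e-02  2.146e+01] T [-1.466  0.459  0.337] F [-1.37 -7.38 -0.07] 0.0129 q6 53.23
```

Request:
play_rows --moves '[[[0, 1, 0], [0, 0, 0], 10], [[0, 2, 0], [0, 0, 0], 10], [[0, 2, 0], [0, 0, 0], 10], [[0, 2, 0], [0, 0, 0], 10], [[0, 2, 0], [0, 0, 0], 10]]'

```text
time: 31.0
ee_pos: [0.5981, -0.1641, 0.0715]
tcp_rot: [-90.0, 0.1, 19.5]
wrist_force: [-2.0, -7.1, 0.5]
opening: 0.0125
```

```bash
python3 st.py
```

```text
31.0 [ 0.5981 -0.1641  0.0715] [-9.003e+01  7.000e-02  1.946e+01] T [-1.493  0.43   0.419] F [-1.96 -7.06  0.49] 0.0125 q6 55.22
```

Request:
play_rows --moves '[[[0, 1, 0], [0, 0, 0], 10], [[0, 2, 0], [0, 0, 0], 10], [[0, 2, 0], [0, 0, 0], 10], [[0, 2, 0], [0, 0, 0], 10], [[0, 2, 0], [0, 0, 0], 10]]'

```text
time: 31.5
ee_pos: [0.598, -0.1641, 0.0715]
tcp_rot: [-90.0, 0.1, 17.5]
wrist_force: [-1.7, -5.3, -0.1]
opening: 0.0127
```

```bash
python3 st.py
```

```text
31.5 [ 0.598  -0.1641  0.0715] [-9.003e+01  8.000e-02  1.747e+01] T [-1.401  0.551  0.509] F [-1.66 -5.26 -0.12] 0.0127 q6 57.22
```

Request:
play_rows --moves '[[[0, -0.5, 0], [0, 0, 0], 10], [[0, -1, 0], [0, 0, 0], 10], [[0, -1.5, 0], [0, 0, 0], 10], [[0, -2, 0], [0, 0, 0], 10], [[0, -2, 0], [0, 0, 0], 10]]'

```text
time: 32.0
ee_pos: [0.5981, -0.1641, 0.0715]
tcp_rot: [-90.0, 0.1, 19.5]
wrist_force: [-1.6, -6.8, -0.5]
opening: 0.0128
```

```bash
python3 st.py
```

```text
32.0 [ 0.5981 -0.1641  0.0715] [-9.003e+01  7.000e-02  1.948e+01] T [-1.51  0.51  0.45] F [-1.59 -6.76 -0.5 ] 0.0128 q6 55.2
```

Request:
play_rows --moves '[[[0, -0.5, 0], [0, 0, 0], 10], [[0, -1, 0], [0, 0, 0], 10], [[0, -1, 0], [0, 0, 0], 10], [[0, -1, 0], [0, 0, 0], 10], [[0, -1, 0], [0, 0, 0], 10]]'

```text
time: 32.5
ee_pos: [0.5981, -0.1641, 0.0715]
tcp_rot: [-90.0, 0.1, 20.5]
wrist_force: [-1.5, -6.4, -0.2]
opening: 0.013
```

```bash
python3 st.py
```

```text
32.5 [ 0.5981 -0.1641  0.0715] [-9.003e+01  7.000e-02  2.047e+01] T [-1.47   0.458  0.439] F [-1.51 -6.39 -0.24] 0.013 q6 54.22
```

Request:
play_rows --moves '[[[0, -0.5, 0], [0, 0, 0], 10], [[0, -1, 0], [0, 0, 0], 10], [[0, -1, 0], [0, 0, 0], 10], [[0, -1, 0], [0, 0, 0], 10], [[0, -1, 0], [0, 0, 0], 10]]'

```text
time: 33.0
ee_pos: [0.5981, -0.1641, 0.0715]
tcp_rot: [-90.0, 0.1, 21.5]
wrist_force: [-1.5, -6.5, 0.3]
opening: 0.0126
```

```bash
python3 st.py
```

```text
33.0 [ 0.5981 -0.1641  0.0715] [-9.003e+01  7.000e-02  2.146e+01] T [-1.491  0.476  0.368] F [-1.52 -6.52  0.32] 0.0126 q6 53.23
```

Request:
play_rows --moves '[[[0, -0.5, 0], [0, 0, 0], 10], [[0, -1, 0], [0, 0, 0], 10], [[0, -1, 0], [0, 0, 0], 10], [[0, -1, 0], [0, 0, 0], 10], [[0, -1, 0], [0, 0, 0], 10]]'

```text
time: 33.5
ee_pos: [0.5981, -0.1642, 0.0715]
tcp_rot: [-90.0, 0.1, 22.4]
wrist_force: [-1.5, -7.1, -0.3]
opening: 0.013
```

```bash
python3 st.py
```

```text
33.5 [ 0.5981 -0.1642  0.0715] [-9.003e+01  7.000e-02  2.244e+01] T [-1.588  0.408  0.236] F [-1.51 -7.1  -0.25] 0.013 q6 52.24
```

Request:
play_rows --moves '[[[0, -0.3, 0], [0, 0, 0], 10], [[0, -0.6, 0], [0, 0, 0], 10], [[0, -0.6, 0], [0, 0, 0], 10], [[0, -0.6, 0], [0, 0, 0], 10], [[0, -0.6, 0], [0, 0, 0], 10]]'

```text
time: 34.0
ee_pos: [0.5982, -0.1643, 0.0715]
tcp_rot: [-90.0, 0.1, 23.0]
wrist_force: [-1.2, -6.5, 0.6]
opening: 0.0132
```

```bash
python3 st.py
```

```text
34.0 [ 0.5982 -0.1643  0.0715] [-9.004e+01  7.000e-02  2.302e+01] T [-1.64   0.43   0.117] F [-1.17 -6.52  0.56] 0.0132 q6 51.65
```

Request:
play_rows --moves '[[[0, 0, 0], [0, 0, 0], 20], [[0, 0, 0], [0, 0, 0], 40], [[0, 0, 0], [0, 0, 0], 50], [[0, 0, 0], [0, 0, 0], 50], [[0, 0, 0], [0, -0.02, 0], 50]]'

```text
time: 34.5
ee_pos: [0.5972, -0.163, 0.0891]
tcp_rot: [-89.8, 0.2, 23.1]
wrist_force: [0.8, -0.1, -0.1]
opening: 0.0427
```

Request:
play_rows --moves '[[[0, 0, 0], [0, -0.03, 0], 50], [[0, 0, 0], [0, -0.07, 0], 50], [[0, 0, 0], [0, -0.1, 0], 50], [[0, 0, 0], [0, -0.1, -0.05], 50], [[0, 0, 0], [0, -0.1, -0.09], 50]]'

```text
time: 35.0
ee_pos: [0.6351, -0.2472, 0.1939]
tcp_rot: [-90.1, -0.2, 23.2]
wrist_force: [0.9, 0.3, -0.3]
opening: 0.0425
```

```bash
python3 st.py
```

```text
35.0 [ 0.6351 -0.2472  0.1939] [-90.14  -0.16  23.22] T [ 0.019 -0.071  0.046] F [ 0.9   0.31 -0.27] 0.0425 q6 45.51
```

Request:
play_rows --moves '[[[0, 0, 0], [0, 0, -0.04], 50], [[0, 0, 0], [0, 0, -0.08], 50], [[0, 0, 0], [0, 0, -0.08], 50], [[0, 0, 0], [0, 0, -0.08], 50], [[0, 0, 0], [0, 0, -0.08], 50]]'

```text
time: 35.5
ee_pos: [0.6652, -0.3191, 0.1921]
tcp_rot: [-90.0, -0.0, 23.2]
wrist_force: [0.7, 0.0, 0.3]
opening: 0.0426
```

```bash
python3 st.py; python3 pad.py pA
python3 - <<'E'
from workcell import *
from h import *
t=camera("top");s=camera("scene")
crop(t["img"],260,155,420,275,5,"pics/tB.png");crop(s["img"],230,165,390,265,5,"pics/sB.png")
E
```

```text
35.5 [ 0.6652 -0.3191  0.1921] [-8.999e+01 -2.000e-02  2.316e+01] T [ 0.023  0.024 -0.018] F [0.75 0.01 0.29] 0.0426 q6 41.2
pad y [-0.0037  0.0508] 44
drum [-0.0005  0.0829] 10.983657836914062
```

View pics/tB.png

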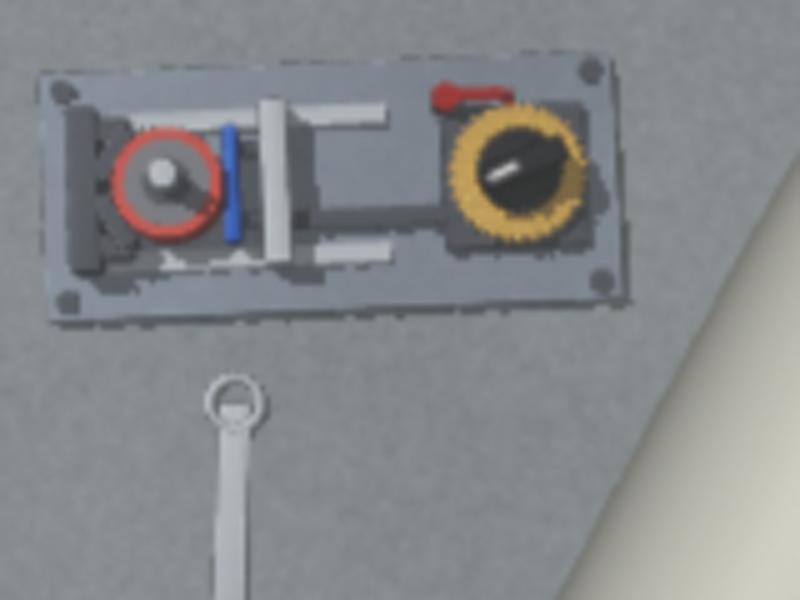

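View pics/sB.png

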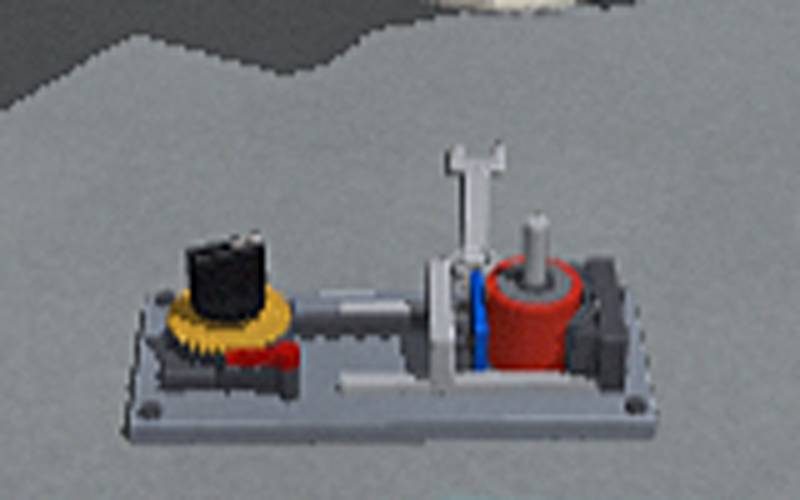

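```bash
python3 -c "
from workcell import *
print(job_done())"
```

```text
the job is handed in; nothing more can be done
None
```

I clamped the red drum upright against the V-stop and handed the job in at about 35.5 s. The pad presses it with an estimated 20–25 N, inside the 11–34 N limits. No verdict was reported, so this rests on my own checks.

**Opening the jaw:** I pressed the knob down about 8 mm and wound it back about 90° until I felt the hard stop. Then I let it come up. The pad face measured about 40 mm along the clamp, which is fully open.

**Placing the drum:** I set it down by its shaft near the nest and let go. It stood upright with a gap of a few millimetres to the pad.

**Clamping:**
- **Contact:** The pad began pressing the drum on the V-stop at about 52° of knob turn. The torque rose there, and the drum then stopped moving in the pictures.
- **Final click:** I advanced to about 75°, past the sixth click, which is the second after contact. I then eased back until the pawl took the load at about 70° and released.
- **Peak force:** The highest torque was 0.51 N m, about 29 N at the pad.

**Last checks:**
- **Position:** In the final pictures the drum is upright at x -0.5 mm, y +83 mm of the clamp, so 12 mm past the nest and within the allowed 25 mm. It did not move when I let go of the knob.
- **Release:** The knob looks up, at the expected angle. The gripper is clear and reads no force.
- **Bystanders:** The wrench looks unmoved; I did not check the other bystanders after the start.

**What disagreed:** Torque readings were noisy (±0.05 N m) and nearly flat between 55° and 61°. The jaw-to-pad spacing in the low-resolution pictures gave a compression of 3–5 mm, depending on the reference picture. I therefore relied on torque and knob angle for the force estimate.

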